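# Swing the bench magnifier over the notched bar

### The job

Three short flat steel bars lie around the magnifier stand. Swing the magnifier's stiff arm round so that its lens stands centred above the middle of the bar with the notches in its edge, ready for inspecting them, and let go so that it stays there. Leave the notched bar lying where it is.

Things in the scene. Friction and masses are not known exactly. Their poses are not given: they have to be found in the camera images.
- magnifier (a joint): stiff swivel of the magnifier's level arm on its upright post, rad; grows anticlockwise seen from above, range -1.7 to 1.7, 0 = arm along the stand's front. Friction holds it wherever left; turning takes about 0.4 N m (3 to 5 N at the knob). The post's axis is on the line lens-knob, 130 mm beyond the knob. Fixed round foot 120 mm across, 18 mm high; post and arm top out at 175 mm.
- knob (a point): black upright round grip knob on top of the arm, 130 mm out from the post's axis: 24 mm in diameter, standing 54 mm proud of the arm (166 to 220 mm above the table). This point is on its axis at 194 mm, the height to grip. The aluminium arm under it is 18 mm wide, 12 mm thick.
- lens (a point): centre of the round magnifier lens at the arm's end, 230 mm from the post's axis, 160 mm above the table; black rim 126 mm across and 14 mm thick, clear glass about 100 mm across. The knob stands 100 mm from it, towards the post.
- notched_bar: loose dark steel flat bar 120 x 40 x 8 mm, 0.27 kg, flat on the table, three square notches (12 mm wide, 14 mm deep) in one long edge. Origin: middle of its underside; x along its length, notched edge at +y. It lies 220 to 240 mm from the post's axis, so the lens passes over it. Two more such bars, one plain, one with two round holes, lie at the same distance.
Mind the look-alikes: they are no part of the job. Leave any blue, orange or yellow look-alike of the notched_bar alone.

How it is judged:
At the end, for the whole second after the job is handed in: The lens centre stands within 35 mm, measured horizontally, of the middle of the notched bar, and the arm is at rest (horizontal distance between lens and notched_bar below 0.035 m and velocity of joint magnifier between -0.05 and 0.05 rad/s); the robot touches nothing.
It fails at once if the notched bar is shifted by more than 20 mm (distance of notched_bar from where it was at the start of the episode above 0.02 m).
It also fails if it takes over 38 s, if anything falls off the work surface, if the arm or the gripper's body presses on something with over 40 N, if the wrist force passes 120 N, or if a joint passes its speed limit or range.

### The arm

A 6-joint arm with a two-finger parallel gripper is mounted at the origin on the work surface. World frame = base frame: x ahead of the robot, y to its left, z up, the work surface at z = 0. Lengths are in m, angles in rad, forces in N, time in s.
With the tool pointing down it reaches from about 0.35 to 0.85 m from the base axis. Payload 8.1 kg.
Tool frame: the origin (TCP) lies on the centre line of the jaws, within the pads' length; the fingertips stand ahead of it and the grasp point (between the pads) lies 3 mm ahead of it (robot.tip_reach is the z of the fingertips in the tool frame, in m); z points along the fingers, x is the direction in which the jaws open and shut, and the axes are right-handed (so a half turn about z gives the same grasp; the last joint's range is limited). The gripper opens to 93 mm and grips with 3 to 60 N. Pads are 15 mm wide; open, the fingers measure 128 mm over their backs; the gripper's body (75 mm by 188 mm) begins 65 mm behind the grasp point.
Start: joints at [-1.191, 0.13, 1.488, -0, 1.523, -0.085], TCP at [0.269, -0.536, 0.241] pointing down, gripper open.
Joint ranges: [-2.96, 2.96], [-0.89, 2.26], [0.02, 2.5], [-1.34, 4.48], [0, 2.73], [-2.66, 2.66]. Speed limits (rad/s): [2.39, 2.39, 2.79, 3.14, 3.14, 3.14].

### API

Orientations are given as a rotation vector (axis times angle).
In Python, from workcell import robot gives the robot as it stands. The module is installed in compiled form; this text tells all that it offers.
- The arm moves only by the tool move_arm, never from a script. Its argument "targets" is a list of rows, each a list of 2 entries, a list of its own where there are three numbers: the shift along the tool's x, y, z in cm, then the turn, a rotation vector about the tool's x, y, z in degrees. In form: [[[tx, ty, tz], [ax, ay, az]], ...]. A call has 1 to 8 rows; each row shifts and turns the commanded pose from where the row before left it, along the tool's axes as they then stand; what a row does not reach is not made up. A row lasts 1/12 s, in which the tool goes at most 41.7 mm and 7.16 degrees, less where a joint would pass 70% of its speed; a pose out of reach is approached as far as the arm can. A call with a gripper value outside its range is refused whole. "grip" is the finger opening in cm, from 0 to 9.3, set as the call begins (left out, the last holds). The fingers move at their own pace and stop on an object; "newtons" is the grip in N (left out, the last holds). Time passes only in rows, so rows that do not move let the fingers close. It gives the time, the measured TCP pose, the force and the opening at its end, in the units of the state.
- robot.get_obs(): the state, without advancing time (a new reading comes with each control period).
- robot.camera(name): name is "scene" or "top"; returns the picture (400x640x3 uint8, red, green, blue); there is no depth.
- robot.camera_info(name): a dict with "fx", "fy", "cx", "cy" (pixels), "world_from_camera" (4x4, takes a point from camera to world coordinates). Camera axes: x right, y up, looking along -z (the intrinsics and any distortion apply to the point x, -y, -z); pixel columns grow to the right and rows downward; lengths in m; the calibration is good to about 2 mm. A picture is of the moment at which its call begins. camera_info takes no time and is no camera call.
- robot.sign_off(): hands the job in, once; it reports no verdict.
Trained networks look in the newest picture that a camera, given by its name, has taken for a name from the list of things; names that differ only in an ending like _2 or _b are one class to them, and where a whole thing is asked for, a point or a joint stands for the part that bears it (a point fixed in the world has none). Each returns a list of dicts, best first, with "conf" (0 to 1); they miss things now and then, are a little off and sometimes report something else, mostly with a low value. They report only what shows in the picture. A call takes as long as a camera call. They do not tell look-alikes from the thing itself.
- robot.boxes_of(camera, query): "position" ([x, y, z] in m, in the coordinates of the camera as it stood for that picture, good to about 4 mm: the middle of the surface that is visible of it).
The state is a dict: "time": time; "joint_pos": joint angles; "dq": joint speeds; "tau": joint torques, N m; "ee_pos": TCP position; "eef_rot": TCP orientation; "ft_force": force on the tool from outside, world axes, zero at the start; "ft_torque": the same for the moment, N m; "gripper_width": finger opening in m.
Only numpy, scipy, OpenCV 4.12 (cv2) and the standard library are available. Lean on these libraries where they do the work, as an engineer would, in place of code of your own. Each camera call takes 0.05 s, during which the arm holds its last target.

## Working session

There is one attempt and no reset: what is moved stays moved. The work goes in short steps, Python scripts to look and compute and a tool call to move; the robot and the scene stay as the last step left them, time stands still between calls to the robot, and variables do not carry over. Pictures are saved under pics/ and viewed, and the job is handed in when it is done.

Besides the shell and the picture viewer there is one more tool, called after "Emit:" by a JSON object that holds its "fn" and its "kwargs". move_arm: Moves the arm, as the interface text tells. Its arguments: {"type":"object","properties":{"targets":{"type":"array","items":{"type":"array"}},"grip":{"type":"number"},"newtons":{"type":"number"}},"required":["targets"]}

```bash
mkdir -p pics
cat > h.py <<'E'
import numpy as np,cv2
from workcell import robot
def cam2w(n,p):
    T=np.array(robot.camera_info(n)["world_from_camera"]);return T[:3,:3]@np.array(p)+T[:3,3]
def pix2w(n,u,v,z):
    i=robot.camera_info(n);T=np.array(i["world_from_camera"])
    d=T[:3,:3]@np.array([(u-i["cx"])/i["fx"],-(v-i["cy"])/i["fy"],-1]);o=T[:3,3]
    return o+d*(z-o[2])/d[2]
def w2pix(n,P):
    i=robot.camera_info(n);T=np.array(i["world_from_camera"]);c=T[:3,:3].T@(np.array(P)-T[:3,3])
    return i["cx"]+i["fx"]*c[0]/-c[2], i["cy"]-i["fy"]*c[1]/-c[2]
def save(n,f):
    a=robot.camera(n);cv2.imwrite("pics/"+f,a[:,:,::-1]);return a
E
python3 - <<'E'
from h import *
for n in("top","scene"):
    save(n,n+"0.png"); print({k:np.round(v,3) if not isinstance(v,str) else v for k,v in robot.camera_info(n).items()})
    for q in("notched_bar","knob","lens","magnifier"):
        for b in robot.boxes_of(n,q): 
            w=cam2w(n,b["position"]);print(n,q,round(b["conf"],2),w.round(3),np.round(w2pix(n,w)))
o=robot.get_obs();print(o, robot.tip_reach)
E
```

```text
{'fx': np.float64(419.283), 'fy': np.float64(419.283), 'cx': np.float64(323.329), 'cy': np.float64(194.509), 'world_from_camera': array([[-0.   ,  0.993, -0.121,  0.444],
       [-1.   , -0.003, -0.025,  0.096],
       [-0.025,  0.121,  0.992,  0.979],
       [ 0.   ,  0.   ,  0.   ,  1.   ]])}
top notched_bar 0.88 [0.501 0.375 0.007] [214. 221.]
top notched_bar 0.85 [0.446 0.09  0.006] [336. 245.]
top notched_bar 0.83 [0.65  0.316 0.002] [241. 158.]
top notched_bar 0.74 [0.691 0.103 0.007] [330. 141.]
top notched_bar 0.68 [0.513 0.22  0.007] [281. 216.]
top knob 0.72 [ 0.545 -0.256  0.161] [515. 193.]
top lens 0.56 [ 0.544 -0.261  0.165] [518. 193.]
top magnifier 0.61 [ 0.544 -0.262  0.16 ] [518. 194.]
{'fx': np.float64(473.328), 'fy': np.float64(473.328), 'cx': np.float64(317.399), 'cy': np.float64(200.392), 'world_from_camera': array([[-0.728, -0.451,  0.516,  1.09 ],
       [ 0.686, -0.485,  0.543,  0.647],
       [ 0.005,  0.749,  0.663,  0.811],
       [ 0.   ,  0.   ,  0.   ,  1.   ]])}
scene notched_bar 0.89 [0.631 0.302 0.008] [364. 313.]
scene notched_bar 0.83 [0.503 0.379 
[... 358 characters left out ...]
0.67 [0.45  0.089 0.009] [349. 217.]
{'time': 0.5, 'joint_pos': array([-1.19142185e+00,  1.30419719e-01,  1.48822768e+00,  7.63002060e-06,
        1.52299039e+00, -8.54228472e-02]), 'dq': array([-0.00058987, -0.00097011, -0.00073135,  0.00015241,  0.00095564,
       -0.0008561 ]), 'tau': array([-7.15610659e-04, -5.59174061e+01, -4.91570628e+01,  7.69034447e-02,
        2.42385064e-02, -5.16394880e-05]), 'ee_pos': array([ 0.26895303, -0.53633711,  0.24060821]), 'eef_rot': array([-2.67331894e+00,  1.65007962e+00,  4.98034833e-05]), 'ft_force': array([-0.29899699, -0.0270065 ,  1.07705634]), 'ft_torque': array([-0.01290803,  0.06588443,  0.02342535]), 'gripper_width': 0.09307477208751404} 0.022
```

View pics/top0.png

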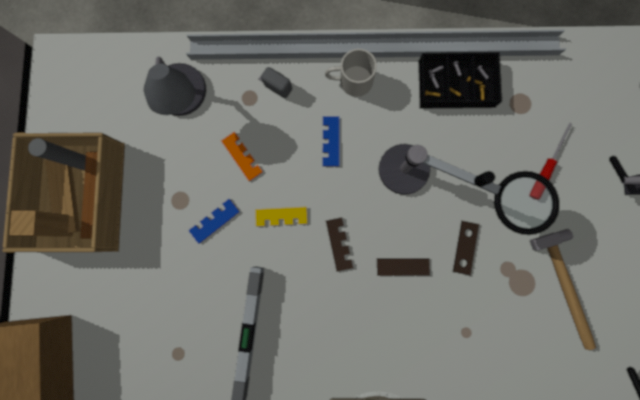

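View pics/scene0.png

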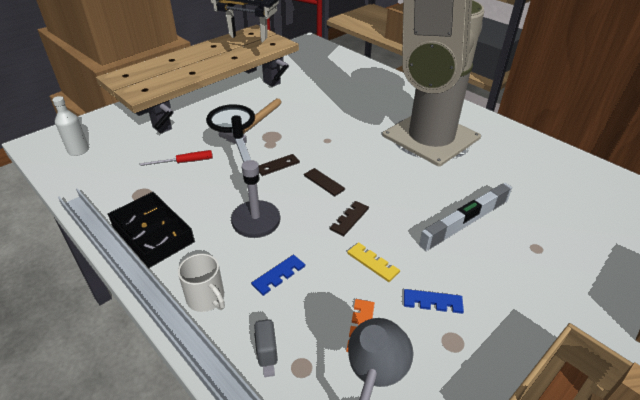

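Run:
```python
import cv2,numpy as np
a=cv2.imread("pics/top0.png")[110:290,180:390];b=cv2.resize(a,None,fx=3.5,fy=3.3,interpolation=cv2.INTER_CUBIC);cv2.imwrite("pics/crop0.png",b)
```

```text
(no output)
```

View pics/crop0.png

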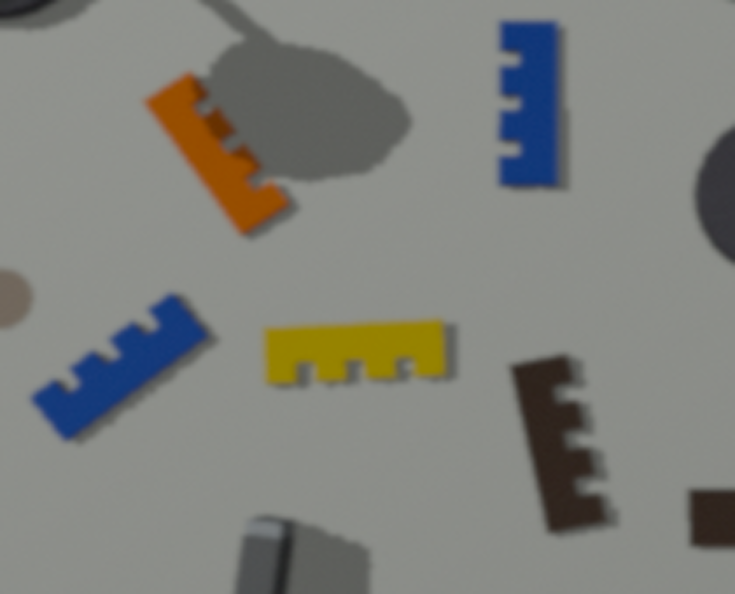

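The notched shapes in the top picture are blue (331,141) and (214,221), orange (241,157), yellow (281,216) and dark steel (340,244). The dark plain bar (403,267) and the dark holed bar (466,247) have no notches. The dark one at (340,244) fits: it is steel-coloured, has three square notches, and lies in the ring of bars around the stand. The crop confirms it. Next I work out the geometry.

Run:
```python
from h import *
im=cv2.imread("pics/top0.png").astype(int)
# dark brown bar
sub=(im.max(2)<75); sub[:, :315]=0; sub[:,365:]=0; sub[:210]=0; sub[285:]=0
n,l,s,c=cv2.connectedComponentsWithStats(sub.astype(np.uint8)); k=1+s[1:,4].argmax()
pts=np.argwhere(l==k)[:,::-1].astype(np.float32); r=cv2.minAreaRect(pts); print(s[k],c[k],r)
bar=pix2w("top",*r[0],.008); print("bar",bar.round(4))
print("bar scene box",pix2w("scene",349.5,217.5,.008).round(3))
# foot, post, knob, lens
print("foot",pix2w("top",404,169,.018).round(3),"scene",pix2w("scene",255.5,217,.018).round(3))
print("posttop",pix2w("top",416.5,153,.175).round(3))
# lens ring fit
m=(im.max(2)<45); m[:,:488]=0; m[:, 566:]=0; m[:165]=0; m[240:]=0
P=np.argwhere(m)[:,::-1].astype(float)
P=P[np.abs(np.hypot(*(P-[527,202]).T)-30)<7]
A=np.c_[2*P,np.ones(len(P))];x=np.linalg.lstsq(A,(P**2).sum(1),rcond=None)[0];print("lensfit",x[:2],len(P))
L=pix2w("top",x[0],x[1],.163);print("lens",L.round(4))
a=cv2.imread("pics/top0.png")[120:250,370:570];cv2.imwrite("pics/crop1.png",cv2.resize(a,None,fx=4,fy=4,interpolation=cv2.INTER_CUBIC))
a=cv2.imread("pics/scene0.png")[95:245,190:320];cv2.imwrite("pics/crop2.png",cv2.resize(a,None,fx=4,fy=4,interpolation=cv2.INTER_CUBIC))
```

```text
[327 218  26  53 748] [338.70989305 244.46791444] ((339.3731689453125, 244.24143981933594), (51.61399841308594, 16.413110733032227), 77.90524291992188)
bar [0.4472 0.0833 0.008 ]
bar scene box [0.45  0.089 0.008]
foot [ 0.62  -0.067  0.018] scene [ 0.624 -0.061  0.018]
posttop [ 0.623 -0.065  0.175]
lensfit [526.35561427 202.54004653] 939
lens [ 0.5265 -0.2761  0.163 ]
```

View pics/crop1.png

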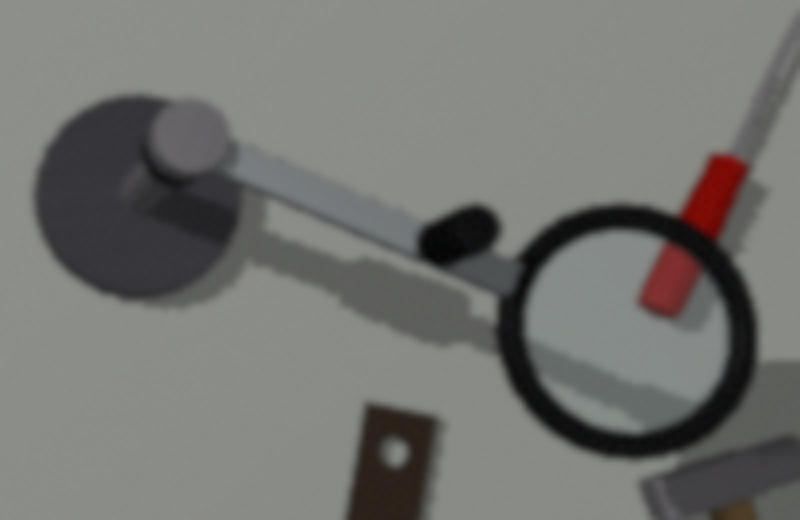

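View pics/crop2.png

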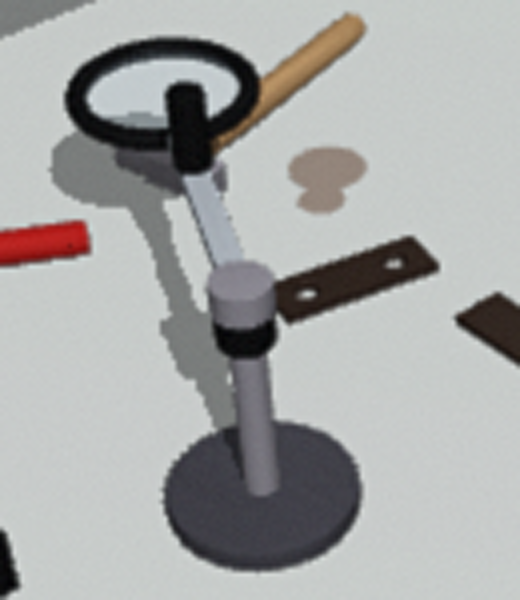

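Run:
```python
from h import *
from scipy.spatial.transform import Rotation as Ro
kt=pix2w("top",489.75,177,.220);kb=pix2w("top",480.5,180.75,.166)
ks=pix2w("scene",190+187/4,95+92/4,.220)
post=np.array([.622,-.065]);L=np.array([.5265,-.2761]);bar=np.array([.448,.085])
a=np.arctan2(*(L-post)[::-1]);b=np.arctan2(*(bar-post)[::-1])
kn=post+.13*np.array([np.cos(a),np.sin(a)])
print("knob",kt.round(3),kb.round(3),ks.round(3),kn.round(4), "dist",np.hypot(*(L-post)),np.hypot(*(bar-post)))
print("ang",np.degrees([a,b]), "turn",(np.degrees(b-a)))
R=Ro.from_rotvec(robot.get_obs()["eef_rot"]).as_matrix();print(R.round(3))
print("yaw x",np.degrees(np.arctan2(R[1,0],R[0,0])))
d=np.array([*kn,.197])-robot.get_obs()["ee_pos"];print("d tool cm",(R.T@d*100).round(2))
```

```text
knob [ 0.567 -0.187  0.22 ] [ 0.569 -0.189  0.166] [ 0.568 -0.178  0.22 ] [ 0.5684 -0.1834] dist 0.23169691409252738 0.22973027662891976
ang [-114.34162638  139.2363948 ] turn 253.57802117792755
[[ 0.448 -0.894 -0.   ]
 [-0.894 -0.448  0.   ]
 [-0.    -0.    -1.   ]]
yaw x -63.369095969566395
d tool cm [-18.12 -42.59   4.36]
```

Emit:
{"fn": "move_arm", "kwargs": {"targets": [[[0, 0, -3], [0, 0, 0]], [[-1.2, -2.8, 0], [0, 0, 0]], [[-1.2, -2.8, 0], [0, 0, 0]], [[-1.2, -2.8, 0], [0, 0, 0]], [[-1.2, -2.8, 0], [0, 0, 0]], [[-1.2, -2.8, 0], [0, 0, 0]], [[-1.2, -2.8, 0], [0, 0, 0]], [[-1.2, -2.8, 0], [0, 0, 0]]], "grip": 9.3}}

```text
time: 1.17
ee_pos: [0.4073, -0.3722, 0.2708]
eef_rot: [2.673, -1.65, 0.001]
ft_force: [0.7, 0.0, 0.2]
gripper_width: 0.0932
```

Emit:
{"fn": "move_arm", "kwargs": {"targets": [[[-1.2, -2.8, 0], [0, 0, 0]], [[-1.2, -2.8, 0], [0, 0, 0]], [[-1.2, -2.8, 0], [0, 0, 0]], [[-1.2, -2.8, 0], [0, 0, 0]], [[-1.2, -2.8, 0], [0, 0, 0]], [[-1.2, -2.8, 0], [0, 0, 0]], [[-1.3, -3.4, 0], [0, 0, 0]]]}}

```text
time: 1.75
ee_pos: [0.5494, -0.2061, 0.2709]
eef_rot: [2.672, -1.651, 0.001]
ft_force: [0.7, -0.9, 1.4]
gripper_width: 0.0931
```

Emit:
{"fn": "move_arm", "kwargs": {"targets": [[[0, 0, 0], [0, 0, -6.5]], [[0, 0, 0], [0, 0, -6.5]], [[0, 0, 0], [0, 0, -6.5]], [[0, 0, 0], [0, 0, -6.5]], [[0, 0, 0], [0, 0, -6.5]], [[0, 0, 0], [0, 0, -6.5]], [[0, 0, 0], [0, 0, 0]]]}}

```text
time: 2.33
ee_pos: [0.549, -0.2068, 0.2707]
eef_rot: [3.073, -0.655, 0.0]
ft_force: [-0.0, -0.1, 0.4]
gripper_width: 0.0931
```

```bash
cat > st.py <<'E'
from h import *
from scipy.spatial.transform import Rotation as Ro
def st(tgt):
    o=robot.get_obs();R=Ro.from_rotvec(o["eef_rot"]).as_matrix()
    print(o["time"],o["ee_pos"].round(4),"yaw",np.degrees(np.arctan2(R[1,0],R[0,0])).round(2),"q",o["joint_pos"].round(2),"F",o["ft_force"].round(1),"w",o["gripper_width"].round(4))
    print("to go cm",(R.T@(np.array(tgt)-o["ee_pos"])*100).round(2))
E
python3 - <<'E'
from st import *
st([.568,-.184,.197]);save("scene","s1.png")
save("top","t1.png")
E
```

```text
Traceback (most recent call last):
  File "st.py", line 5, in st
    print(o["time"],o["ee_pos"].round(4),"yaw",np.degrees(np.arctan2(R[1,0],R[0,0])).round(2),"q",o["joint_pos"].round(2),"F",o["ft_force"].round(1),"w",o["gripper_width"].round(4))
                                                                                                                                                         ^^^^^^^^^^^^^^^^^^^^^^^^
AttributeError: 'float' object has no attribute 'round'
```

```bash
sed -i 's/o\["gripper_width"\].round(4)/o["gripper_width"]/' st.py
python3 - <<'E'
from st import *
st([.568,-.184,.197]);save("scene","s1.png")
E
```

```text
2.3333 [ 0.549  -0.2068  0.2707] yaw -24.05 q [-0.45  0.08  1.48 -0.    1.57 -0.03] F [-0.  -0.1  0.4] w 0.09305081699112282
to go cm [ 0.8  -2.86  7.37]
```

View pics/s1.png

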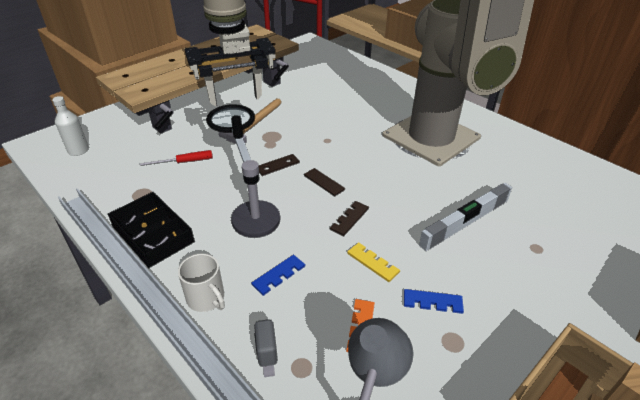

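The open fingers (tips at about (212,103) and (257,97)) straddle the knob's line at (237,127), a little short of it. I centre over the knob and go down.

Emit:
{"fn": "move_arm", "kwargs": {"targets": [[[0.4, -1.4, 0], [0, 0, 0]], [[0.4, -1.4, 0], [0, 0, 0]], [[0, 0, 1.5], [0, 0, 0]], [[0, 0, 2], [0, 0, 0]], [[0, 0, 2], [0, 0, 0]], [[0, 0, 1.8], [0, 0, 0]], [[0, 0, 0], [0, 0, 0]]]}}

```text
time: 2.97
ee_pos: [0.5664, -0.1825, 0.1929]
eef_rot: [-3.069, 0.665, 0.01]
ft_force: [-0.5, 0.4, -0.9]
gripper_width: 0.0933
```

Run:
```python
from st import *
st([.568,-.184,.197]);a=save("scene","s2.png");b=save("top","t2.png")
c=np.hstack([cv2.resize(a[60:180,170:300],(400,370)),cv2.resize(b[130:250,430:560],(400,370))]);cv2.imwrite("pics/c2.png",c[:,:,::-1])
```

```text
2.9667 [ 0.5664 -0.1825  0.1929] yaw -24.44 q [-0.4   0.15  1.55  0.    1.44  0.03] F [-0.5  0.4 -0.9] w 0.09327644523143112
to go cm [ 0.21  0.07 -0.41]
```

View pics/c2.png

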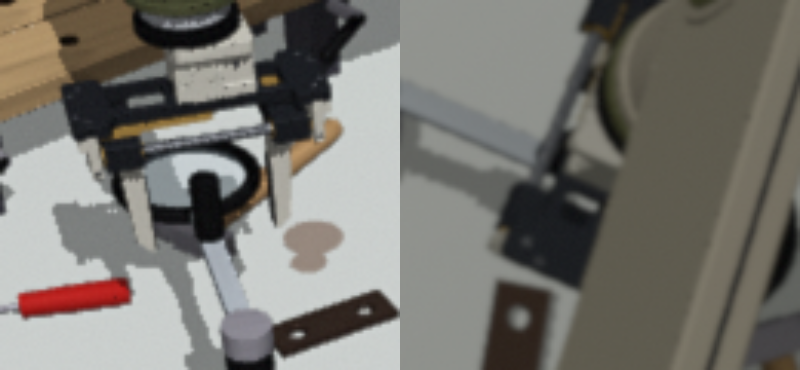

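Emit:
{"fn": "move_arm", "kwargs": {"targets": [[[0, 0, -0.3], [0, 0, 0]], [[0, 0, 0], [0, 0, 0]], [[0, 0, 0], [0, 0, 0]], [[0, 0, 0], [0, 0, 0]], [[0, 0, 0], [0, 0, 0]], [[0, 0, 0], [0, 0, 0]], [[0, 0, 0], [0, 0, 0]], [[0, 0, 0], [0, 0, 0]]], "grip": 2.0, "newtons": 20}}

```text
time: 3.73
ee_pos: [0.5677, -0.1847, 0.2006]
eef_rot: [-3.071, 0.663, 0.0]
ft_force: [-1.0, -0.1, 0.3]
gripper_width: 0.044
```

Run:
```python
from st import *
st([.568,-.184,.197])
```

```text
3.7333 [ 0.5677 -0.1847  0.2006] yaw -24.38 q [-0.4   0.14  1.55  0.    1.45  0.03] F [-1.  -0.1  0.3] w 0.04398624428350823
to go cm [-0.   -0.07  0.36]
```

Still closing.

Emit:
{"fn": "move_arm", "kwargs": {"targets": [[[0, 0, 0.2], [0, 0, 0]], [[0, 0, 0], [0, 0, 0]], [[0, 0, 0], [0, 0, 0]], [[0, 0, 0], [0, 0, 0]], [[0, 0, 0], [0, 0, 0]], [[0, 0, 0], [0, 0, 0]]]}}

```text
time: 4.23
ee_pos: [0.5678, -0.1847, 0.1984]
eef_rot: [3.071, -0.663, -0.0]
ft_force: [2.3, -0.7, -4.0]
gripper_width: 0.0235
```

Gripped at 23.5 mm. I swing clockwise in arc steps: 5° is 1.13 cm of chord.

Emit:
{"fn": "move_arm", "kwargs": {"targets": [[[-0.45, -0.01, 0], [0, 0, 2]], [[-0.68, -0.02, 0], [0, 0, 3]], [[-0.91, -0.03, 0], [0, 0, 4]], [[-0.91, -0.03, 0], [0, 0, 4]], [[-0.91, -0.03, 0], [0, 0, 4]], [[-0.91, -0.03, 0], [0, 0, 4]]]}}

```text
time: 4.73
ee_pos: [0.5291, -0.1572, 0.1983]
eef_rot: [-2.896, 1.217, -0.002]
ft_force: [8.6, 0.7, -6.9]
gripper_width: 0.024
```

Run:
```python
from st import *
o=robot.get_obs()["ee_pos"][:2]-[.622,-.065];a=np.arctan2(o[1],o[0]);print("a",np.degrees(a),"r",np.hypot(*o))
a=np.radians(-114.3-21);st([.622+.13*np.cos(a),-.065+.13*np.sin(a),.198])
```

```text
a -135.23111659681712 r 0.13087928687670233
4.7333 [ 0.5291 -0.1572  0.1983] yaw -45.58 q [-0.38  0.02  1.68  0.    1.44  0.41] F [ 8.6  0.7 -6.9] w 0.024000383470761975
to go cm [-0.02 -0.09  0.03]
```

Emit:
{"fn": "move_arm", "kwargs": {"targets": [[[-1.13, -0.05, 0], [0, 0, 5]], [[-1.13, -0.05, 0], [0, 0, 5]], [[-1.13, -0.05, 0], [0, 0, 5]], [[-1.13, -0.05, 0], [0, 0, 5]], [[-1.13, -0.05, 0], [0, 0, 5]], [[-1.13, -0.05, 0], [0, 0, 5]], [[-1.13, -0.05, 0], [0, 0, 5]], [[-1.13, -0.05, 0], [0, 0, 5]]]}}

```text
time: 5.4
ee_pos: [0.4935, -0.0765, 0.1984]
eef_rot: [-2.303, 2.133, -0.005]
ft_force: [16.2, -3.3, -12.9]
gripper_width: 0.0238
```

Run:
```python
from st import *
o=robot.get_obs()["ee_pos"][:2]-[.622,-.065];a=np.arctan2(o[1],o[0]);print("a",np.degrees(a),"r",np.hypot(*o))
a=np.radians(-114.3-61);st([.622+.13*np.cos(a),-.065+.13*np.sin(a),.198])
```

```text
a -174.88027783728353 r 0.12899511674810948
5.4 [ 0.4935 -0.0765  0.1984] yaw -85.62 q [-0.26 -0.13  1.82  0.    1.44  1.24] F [ 16.2  -3.3 -12.9] w 0.023804476460236312
to go cm [-0.09  0.1   0.04]
```

Emit:
{"fn": "move_arm", "kwargs": {"targets": [[[-1.13, -0.15, 0.05], [0, 0, 5]], [[-1.13, -0.15, 0.05], [0, 0, 5]], [[-1.13, -0.05, 0], [0, 0, 5]], [[-1.13, -0.05, 0], [0, 0, 5]], [[-1.13, -0.05, 0], [0, 0, 5]], [[-1.13, -0.05, 0], [0, 0, 5]]]}}

```text
time: 5.9
ee_pos: [0.5068, -0.0113, 0.1983]
eef_rot: [-1.673, 2.658, -0.004]
ft_force: [5.7, -6.9, -2.4]
gripper_width: 0.0237
```

Run:
```python
from st import *
o=robot.get_obs()["ee_pos"][:2]-[.622,-.065];a=np.arctan2(o[1],o[0]);print("a",np.degrees(a),"r",np.hypot(*o))
a=np.radians(-220.8);st([.622+.13*np.cos(a),-.065+.13*np.sin(a),.198])
```

```text
a 155.00152745919544 r 0.12709489467236376
5.9 [ 0.5068 -0.0113  0.1983] yaw -115.64 q [-0.12 -0.1   1.8  -0.    1.44  1.9 ] F [ 5.7 -6.9 -2.4] w 0.023744253205437948
to go cm [-3.54 -0.16  0.03]
```

Emit:
{"fn": "move_arm", "kwargs": {"targets": [[[-0.9, -0.03, 0], [0, 0, 4]], [[-0.9, -0.03, 0], [0, 0, 4]], [[-0.9, -0.03, 0], [0, 0, 4]], [[-0.7, -0.03, 0], [0, 0, 3]], [[0, 0, 0], [0, 0, 0]], [[0, 0, 0], [0, 0, 0]]]}}

```text
time: 6.4
ee_pos: [0.526, 0.017, 0.1983]
eef_rot: [-1.317, 2.85, -0.004]
ft_force: [7.0, -4.8, -2.6]
gripper_width: 0.0238
```

Run:
```python
from st import *
o=robot.get_obs()["ee_pos"][:2]-[.622,-.065];a=np.arctan2(o[1],o[0]);print("a",np.degrees(a),"r",np.hypot(*o))
a=np.radians(-220.8);st([.622+.13*np.cos(a),-.065+.13*np.sin(a),.198]); save("scene","s3.png");save("top","t3.png")
```

```text
a 139.51350357041434 r 0.12622929518285345
6.4 [0.526  0.017  0.1983] yaw -130.41 q [-0.06 -0.05  1.75 -0.    1.44  2.21] F [ 7.  -4.8 -2.6] w 0.023795002744178232
to go cm [-0.07  0.38  0.03]
```

View pics/s3.png

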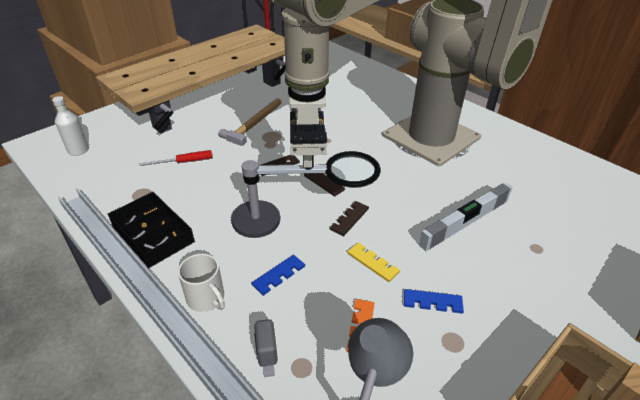

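View pics/t3.png

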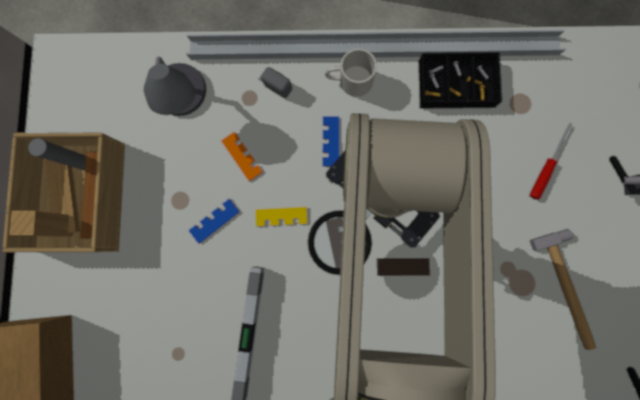

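The scene picture shows the lens ring at (353,169), and the top one at about (340,242), with the dark bar seen through it. I measure it before letting go.

Run:
```python
from h import *
print(pix2w("scene",353,169,.16),pix2w("top",340,242,.163))
a=cv2.imread("pics/scene0.png");b=cv2.imread("pics/s3.png")
m=(b[140:195,318:385].max(2)<40).astype(np.uint8);c,h=cv2.findContours(m,cv2.RETR_LIST,cv2.CHAIN_APPROX_NONE)
for k in c:
    if len(k)>40:
        e=cv2.fitEllipse(k);u,v=e[0][0]+318,e[0][1]+140;print((u,v),e[1],pix2w("scene",u,v,.16).round(4))
```

```text
[0.45123657 0.09052865 0.16      ] [0.45092566 0.08408555 0.163     ]
(352.3688430786133, 168.2076873779297) (27.798280715942383, 45.30040740966797) [0.4502 0.0876 0.16  ]
(348.61292839050293, 171.1445198059082) (36.69538116455078, 61.20613479614258) [0.4641 0.0892 0.16  ]
```

Lens is about (0.451, 0.086) and the bar about (0.448, 0.085), so they agree within a few mm. I let go and lift off.

Emit:
{"fn": "move_arm", "kwargs": {"targets": [[[0, 0, 0], [0, 0, 0]], [[0, 0, 0], [0, 0, 0]], [[0, 0, 0], [0, 0, 0]], [[0, 0, 0], [0, 0, 0]], [[0, 0, 0], [0, 0, 0]], [[0, 0, 0], [0, 0, 0]]], "grip": 6}}

```text
time: 7.0
ee_pos: [0.5245, 0.0177, 0.1976]
eef_rot: [1.319, -2.851, -0.0]
ft_force: [0.6, -0.3, 0.9]
gripper_width: 0.0577
```

Emit:
{"fn": "move_arm", "kwargs": {"targets": [[[0, 0, -1], [0, 0, 0]], [[0, 0, -2], [0, 0, 0]], [[0, 0, -2], [0, 0, 0]], [[0, 0, -2], [0, 0, 0]], [[0, 0, -2], [0, 0, 0]], [[0, 0, -2], [0, 0, 0]], [[0, 0, 0], [0, 0, 0]]]}}

```text
time: 7.58
ee_pos: [0.5263, 0.0175, 0.3135]
eef_rot: [-1.316, 2.845, -0.006]
ft_force: [-0.6, 1.2, 1.7]
gripper_width: 0.0598
```

Run:
```python
from st import *
st([.45,-.35,.31])
```

```text
7.5833 [0.5263 0.0175 0.3135] yaw -130.37 q [-0.06 -0.1   1.59  0.    1.64  2.21] F [-0.6  1.2  1.7] w 0.05983470084213256
to go cm [ 32.94 -17.99   0.3 ]
```

Move the arm aside for a clear top view.

Emit:
{"fn": "move_arm", "kwargs": {"targets": [[[2.4, -1.3, 0], [0, 0, 0]], [[2.4, -1.3, 0], [0, 0, 0]], [[2.4, -1.3, 0], [0, 0, 0]], [[2.4, -1.3, 0], [0, 0, 0]], [[2.4, -1.3, 0], [0, 0, 0]], [[2.4, -1.3, 0], [0, 0, 0]], [[2.4, -1.3, 0], [0, 0, 0]], [[2.4, -1.3, 0], [0, 0, 0]]]}}

```text
time: 8.25
ee_pos: [0.4788, -0.1972, 0.3075]
eef_rot: [1.319, -2.851, -0.0]
ft_force: [0.9, -0.8, 0.1]
gripper_width: 0.0599
```

Emit:
{"fn": "move_arm", "kwargs": {"targets": [[[2.4, -1.3, 0], [0, 0, 0]], [[2.4, -1.3, 0], [0, 0, 0]], [[2.4, -1.3, 0], [0, 0, 0]], [[0, 0, 0], [0, 0, 0]], [[0, 0, 0], [0, 0, 0]]]}}

```text
time: 8.67
ee_pos: [0.4619, -0.2771, 0.3071]
eef_rot: [1.315, -2.853, -0.002]
ft_force: [0.4, -0.9, -0.2]
gripper_width: 0.0599
```

Run:
```python
from h import *
save("top","t4.png");im=cv2.imread("pics/t4.png").astype(int)
m=(im.max(2)<45); P=np.argwhere(m)[:,::-1].astype(float)
P=P[np.abs(np.hypot(*(P-[340,242]).T)-30)<6]
A=np.c_[2*P,np.ones(len(P))];x=np.linalg.lstsq(A,(P**2).sum(1),rcond=None)[0];print(x[:2],len(P),pix2w("top",x[0],x[1],.163))
save("scene","s4.png");print(robot.get_obs()["time"])
```

```text
[339.35150156 242.25200381] 857 [0.45044267 0.08533975 0.163     ]
8.7667
```

View pics/t4.png

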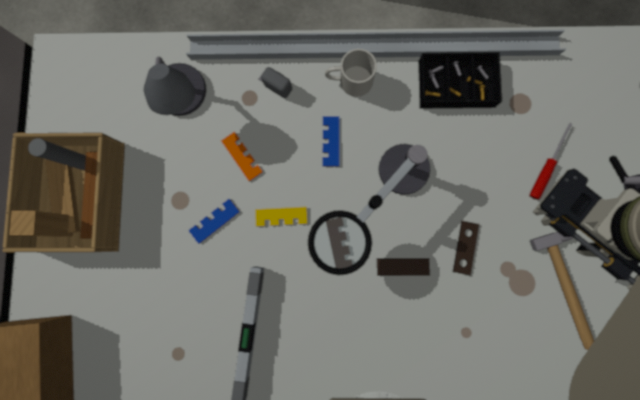

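The lens ring at (339,242) is centred over the notched bar, which is still at (340,244). The arm is clear of everything, so I hand in.

Run:
```python
from h import *
print(robot.sign_off())
```

```text
the job is handed in; nothing more can be done
None
```

The lens now stands over the dark notched bar, and the job was handed in at about 8.8 s. I gripped the knob, swung the arm clockwise by about 106°, let go, lifted clear and moved the robot aside.

- **Position:** after release, the lens centre measured (0.450, 0.085). The bar's middle measured (0.447, 0.083) from the first picture, about 4 mm away, against the 35 mm allowed.
- **Bar:** in the last top picture the notched bar shows at the same place as at the start. I compared this by eye and did not measure it again.
- **Forces:** during the swing the largest measured force was about 21 N, and it was near zero after release.
- **Disagreement:** one of two ellipse fits to the lens ring in the scene camera put the lens 14 mm further out in x. I took that fit to be distorted by the arm beside the ring; the other scene fit and the top camera agreed.

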